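# Lock the second hold-down bolt of the drill vise

## Robot

A 6-joint arm with a two-finger parallel gripper is mounted at the origin on the work surface. World frame = base frame: x ahead of the robot, y to its left, z up, the work surface at z = 0. Lengths are in mm, angles in rad, forces in N, time in s.
With the tool pointing down it reaches from about 325 to 850 mm from the base axis. Payload 4.4 kg.
Tool frame: the origin (TCP) lies where the fingers leave the gripper's body, on its centre line; the fingertips stand 97 mm ahead of it and the grasp point (between the pads) lies 78 mm ahead of it; z points along the fingers, y is the line along which they close (so a half turn about z gives the same grasp; the last joint's range is limited). The gripper opens to 94 mm and grips with 3 to 60 N. Pads are 16 mm wide; open, the fingers measure 119 mm over their backs; the gripper's body (75 mm by 177 mm) begins 78 mm behind the grasp point.
Start: joints at [-1.452, 0.207, 1.542, -0, 1.393, -0.15], TCP at [152.693, -554.358, 302.647] pointing down, gripper open.
Joint ranges: [-2.73, 2.73], [-0.86, 2.22], [0.23, 2.46], [-1.11, 4.25], [0.08, 2.63], [-2.82, 2.82]. Speed limits (rad/s): [2.79, 2.79, 3.14, 3.14, 3.14, 3.14].

## Interface

Orientations are given as a unit quaternion [w, x, y, z].
In Python, from rig import readout, vision, env gives the robot as it stands.
- The arm moves only by the tool drive_tool, never from a script. Its argument "deltas" is a list that holds one entry, the list of rows, each a list of 7 numbers: the shift along the tool's x, y, z in units of 25 mm (1.0 is 25 mm), then the turn, a rotation vector about the tool's x, y, z in units of 6 degrees (1.0 is 6 degrees), then the opening, from 0 (shut) to 1 (fully open). In form: [[[x, y, z, rx, ry, rz, jaw], ...]]. A call has 1 to 20 rows; each row shifts and turns the commanded pose from where the row before left it, along the tool's axes as they then stand; what a row does not reach is not made up. A row lasts 1/12 s, in which the tool goes at most 41.7 mm and 7.16 degrees, less where a joint would pass 70% of its speed; a pose out of reach is approached as far as the arm can. A call is refused whole if a number of a shift passes 1 or a number of a turn 1, either way. A call with a gripper value outside its range is refused whole. The fingers move at their own pace and stop on an object; the grip force is fixed at half the most. Time passes only in rows, so rows that do not move let the fingers close. It gives the time, the measured TCP pose, the force, the opening and the grip force at its end, in the units of the state.
- readout.read_state(): the state, without advancing time (a new reading comes with each control period).
- vision.grab_frame(name): name is "scene" or "top" or "wrist"; returns a dict with "pixels" (420x560x3 uint8, red, green, blue), "z_map" (420x560 float32, mm along the optical axis (not along the pixel's ray), 0 where there is no reading), "camera_matrix" (3x3 intrinsics, pixels), "dist" ([k1, k2, p1, p2, k3] as OpenCV has them; the pictures are not rectified), "world_from_camera" (4x4, takes a point from camera to world coordinates). Camera axes: x right, y up, looking along -z (the intrinsics and any distortion apply to the point x, -y, -z); pixel columns grow to the right and rows downward; lengths in mm; the calibration is good to about 2 mm. A picture is of the moment at which its call begins.
- env.finish_job(): hands the job in; it is judged then, once.
The state is a dict: "clock": time; "joint_positions": joint angles; "joint_vel": joint speeds; "joint_torque": joint torques, N m; "tool_pos": TCP position; "tool_rot": TCP orientation; "contact_force": force on the tool from outside, world axes, zero at the start; "torque": the same for the moment, N m; "width": finger opening in mm; "grip_force": force on a finger pad.
Only numpy, scipy, OpenCV 4.12 (cv2) and the standard library are available. Lean on these libraries where they do the work, as an engineer would, in place of code of your own. Each camera call takes 0.05 s, during which the arm holds its last target. There are 200 camera calls.

## Task

The drill vise is bolted down on one side only. Take the big T-bolt (the one with the long bar handle) out of the wooden rack, pass its T-head down through the empty slot beside the vise until its washer sits flat, turn it a quarter turn so the head locks crosswise under the plate, and let go of it. Leave the other two pieces in the rack.

Things in the scene. Friction and masses are not known exactly. Their poses are not given: they have to be found in the camera images.
- tbolt_bar (a point): Big steel T-bolt, 0.4 kg, hanging loose and upright in a plywood rack slot. Point (sizes in mm): centre of its black bar handle, 70 long (x) x 14 (y) x 22 high. Below it: 60 wide, 8 thick round washer (underside 45 below the point, resting on the rack top 70 above the bench), 16 shank, T-head 60 long (x, as the bar) x 18, top 79 and underside 95 below the point. A half turn makes no difference.
- slot (a point): (Sizes in mm.) Centre of the empty slot, 74 long (x) x 34 wide (y), at the top of the vise foot, 85 above the bench. It goes down through 25 of plate; 60 of free space below. The fixed vise (135 tall) is 68 away towards +y; beyond it a like bolt is locked, bar along y. Big bolt seated: bar centre 45 above this point, washer on the foot, head 9 below the plate, free to turn either way.
- shortbolt_bar (a point): Bystander to leave in the rack: a like bolt with a short black bar only 34 long, and a 30 long T-head. Point (sizes in mm): centre of its bar, as high as the big one's. The rack holds the three pieces in one row, in any order, 95 apart, bars end to end along the row.
- pin_knob (a point): Bystander to leave in the rack: a straight pin with a round black knob 42 across and 22 high, and the same washer. Point (sizes in mm): centre of the knob, as high as the bars.
There are look-alikes about, which are no part of the job. Leave any pink look-alike of the part that bears tbolt_bar alone.

How it is judged (in metres and radians):
On the way:
1. the big bolt's T-head is through the slot, its washer within 8 mm of the vise foot (horizontal distance between tbolt_bar and slot below 0.015 m and z of tbolt_bar in the frame of slot below 0.053 m), for 0.1 s.
At the end, for the whole second after the job is handed in: The big T-bolt stands upright (6 degrees) in the empty slot, within 15 mm of its centre, washer seated on the vise foot (4 mm), bar and T-head crosswise to the slot (17 degrees), released; the short bolt and the pin are still in their rack places (30 mm) (horizontal distance between tbolt_bar and slot below 0.015 m and z of tbolt_bar in the frame of slot between 0.041 and 0.049 m and angle between tbolt_bar's own z axis and vertical below 0.1 rad and angle between the x axis of tbolt_bar and the y axis of slot, either way round below 0.3 rad and distance of each of shortbolt_bar, pin_knob from where it was at the start of the episode below 0.03 m); the robot touches nothing.
It fails at once if the short bolt or the pin is taken out of the rack or moved by more than 40 mm (distance of any of shortbolt_bar, pin_knob from where it was at the start of the episode above 0.04 m).
It also fails if it takes over 42 s, if anything falls off the work surface, if the arm or the gripper's body presses on something with over 40 N, if the wrist force passes 120 N, or if a joint passes its speed limit or range.

## Working session

There is one attempt and no reset: what is moved stays moved. The work goes in short steps, Python scripts to look and compute and a tool call to move; the robot and the scene stay as the last step left them, time stands still between calls to the robot, and variables do not carry over. Pictures are saved under pics/ and viewed, at most 10 in all, crops included, and the job is handed in when it is done.

Besides the shell and the picture viewer there is one more tool, called after "Emit:" as name([rows], argument=value, ...), one row to a line, values as JSON. drive_tool: Moves the arm, as the interface text tells. Its arguments: {"type":"object","properties":{"deltas":{"type":"array"}},"required":["deltas"]}

```bash
mkdir -p pics; cat > h.py <<'E'
import numpy as np, cv2
from rig import readout, vision, env
def grab(n):
    f=vision.grab_frame(n); np.savez(f'pics/{n}.npz',**f); return f
def pts(f,uv):
    """pixels -> world via depth map for whole image or list"""
    uv=np.asarray(uv,float).reshape(-1,1,2)
    n=cv2.undistortPoints(uv,f['camera_matrix'],np.asarray(f['dist'],float)).reshape(-1,2)
    return n
def ray(f,uv):
    n=pts(f,uv); T=f['world_from_camera']
    d=np.c_[n[:,0],-n[:,1],-np.ones(len(n))]@T[:3,:3].T
    return T[:3,3],d
def onplane(f,uv,z):
    o,d=ray(f,uv); return o+d*((z-o[2])/d[:,2])[:,None]
def cloud(f):
    h,w=f['z_map'].shape; v,u=np.mgrid[:h,:w]
    o,d=ray(f,np.stack([u,v],-1).reshape(-1,2))
    P=(o+d*f['z_map'].reshape(-1,1)).reshape(h,w,3); P[f['z_map']<=0]=np.nan; return P
E
python3 - <<'E'
from h import *
a=grab('top');b=grab('scene')
im=np.vstack([a['pixels'],b['pixels']])
cv2.imwrite('pics/top.png',a['pixels'][:,:,::-1]);cv2.imwrite('pics/scene.png',b['pixels'][:,:,::-1])
for f in(a,b):print(f['world_from_camera'].round(2),f['camera_matrix'],f['dist'])
print(readout.read_state())
E
```

```text
[[ 3.0000e-02  1.0000e+00 -9.0000e-02  4.7837e+02]
 [-1.0000e+00  2.0000e-02 -5.0000e-02 -1.3297e+02]
 [-4.0000e-02  9.0000e-02  9.9000e-01  8.6965e+02]
 [ 0.0000e+00  0.0000e+00  0.0000e+00  1.0000e+00]] [[419.79931039   0.         282.98236281]
 [  0.         419.79931039 209.5753239 ]
 [  0.           0.           1.        ]] [-0.12237567  0.          0.          0.          0.        ]
[[ 7.3000e-01 -4.8000e-01  4.9000e-01  8.7434e+02]
 [ 6.8000e-01  5.3000e-01 -5.0000e-01 -4.5111e+02]
 [-2.0000e-02  7.0000e-01  7.2000e-01  6.0576e+02]
 [ 0.0000e+00  0.0000e+00  0.0000e+00  1.0000e+00]] [[384.01375493   0.         276.46413785]
 [  0.         384.01375493 212.82160927]
 [  0.           0.           1.        ]] [-0.00193391  0.          0.          0.          0.        ]
{'clock': 0.1, 'joint_positions': array([-1.45249264e+00,  2.07339012e-01,  1.54276886e+00,  7.19358774e-06,
        1.39350071e+00, -1.50505666e-01]), 'joint_vel': array([ 0.00012736, -0.00276137, -0.00310302,  0.00064809,  0.00049258,
        0.00210351]), 'joint_torque': array([-3.90338000e-04, -3.71863317e+01, -2.82292968e+01,  7.01273954e-02,
        3.11459647e-02, -5.43655949e-05]), 'tool_pos': array([ 152.63651996, -553.83420733,  301.62435263]), 'tool_rot': array([-1.00777628e-03,  9.90980862e-01,  1.33999680e-01,  1.97678266e-05]), 'contact_force': array([-1.01740727,  0.92551146, -0.05593924]), 'torque': array([-0.03833419, -0.0148439 , -0.00540775]), 'grip_force': 0.0, 'width': 94.07016806369025}
```

View pics/top.png

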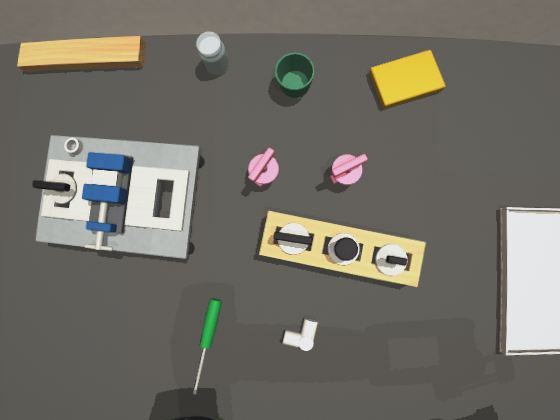

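View pics/scene.png

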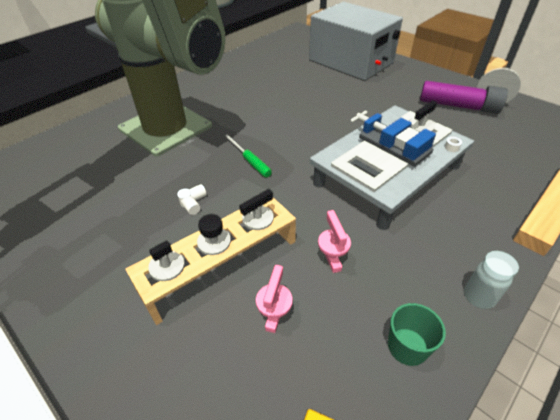

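The top view shows the big bolt bar at about (294,238), the pin knob at (346,249) and the short bolt at (397,260). The empty slot is at (164,199) in the white foot, with the vise to its left. The two pink T-bolts are look-alikes to leave alone.

```bash
cat > m.py <<'E'
from h import *
def blob(f,box,z,thr,sh=None):
    u0,v0,u1,v1=box; g=f['pixels'][v0:v1,u0:u1].max(2)
    m=(g<thr).astype('uint8'); n,l,s,c=cv2.connectedComponentsWithStats(m)
    i=1+np.argmax(s[1:,4]); v,u=np.where(l==i); 
    P=onplane(f,np.c_[u+u0,v+v0],z)[:,:2].astype('float32')
    (c,wh,a)=cv2.minAreaRect(P); bx=cv2.boxPoints((c,wh,a))
    e=[bx[1]-bx[0],bx[2]-bx[1]]; L=max(e,key=np.linalg.norm)
    print(len(u),(s[i,:4]+[u0,v0,0,0]),'c',np.round(c,1),'size',np.round(wh,1),'long ang',round(np.degrees(np.arctan2(L[1],L[0]))%180,1))
E
python3 - <<'E'
from m import *
f=grab('top');P=cloud(f)
blob(f,(268,228,318,250),126,60)
blob(f,(330,235,362,264),126,60)
blob(f,(383,250,412,270),126,60)
blob(f,(150,175,183,225),85,110)
for p in[(294,238),(146,199),(180,215),(164,199),(346,249),(283,250),(270,250)]:print(p,P[p[1],p[0]].round(1))
E
```

```text
139 [274 228  39  22] c [ 494.2 -116.8] size [67.4 27.7] long ang 80.9
67 [335 238  21  22] c [ 480.1 -206.6] size [30.8 38.8] long ang 157.3
57 [386 256  20   9] c [ 460.7 -298.5] size [33.3 11.5] long ang 82.5
583 [154 180  19  38] c [565.2 136.3] size [31.9 71.8] long ang 176.0
(294, 238) [ 494.9 -119.   123.7]
(146, 199) [563.  169.9  84.7]
(180, 215) [533.5 100.3  85.5]
(164, 199) [573.2 163.5  -2.6]
(346, 249) [ 477.7 -211.1  126.5]
(283, 250) [472.8 -97.9  73.7]
(270, 250) [472.1 -73.   70.1]
```

Emit:
drive_tool([
  [[0, 0, 0, 0, 0, -0.98, 1], [0, 0, 0, 0, 0, -0.98, 1], [0, 0, 0, 0, 0, -0.98, 1], [0, 0, 0, 0, 0, -0.98, 1], [0, 0, 0, 0, 0, -0.98, 1], [0, 0, 0, 0, 0, -0.98, 1], [0, 0, 0, 0, 0, -0.98, 1], [0, 0, 0, 0, 0, -0.98, 1], [0, 0, 0, 0, 0, -0.98, 1], [0, 0, 0, 0, 0, -0.98, 1], [0, 0, 0, 0, 0, -1, 1]],
])

```text
clock: 1.07
tool_pos: [152.7, -554.1, 302.1]
tool_rot: [-0.0, 0.763, 0.646, 0.0]
contact_force: [0.0, -0.2, 0.7]
width: 94.4
grip_force: 0.0
```

Emit:
drive_tool([
  [[0.98, 0.52, 0, 0, 0, 0, 1], [0.98, 0.52, 0, 0, 0, 0, 1], [0.98, 0.52, 0, 0, 0, 0, 1], [0.98, 0.52, 0, 0, 0, 0, 1], [0.98, 0.52, 0, 0, 0, 0, 1], [0.98, 0.52, 0, 0, 0, 0, 1], [0.98, 0.52, 0, 0, 0, 0, 1], [0.98, 0.52, 0, 0, 0, 0, 1], [0.98, 0.52, 0, 0, 0, 0, 1], [0.98, 0.52, 0, 0, 0, 0, 1], [0.98, 0.52, 0, 0, 0, 0, 1], [0.98, 0.52, 0, 0, 0, 0, 1], [0.98, 0.52, 0, 0, 0, 0, 1], [0.98, 0.52, 0, 0, 0, 0, 1], [0.98, 0.52, 0, 0, 0, 0, 1], [0.98, 0.52, 0, 0, 0, 0, 1], [0.98, 0.52, 0, 0, 0, 0, 1], [0.98, 0.52, 0, 0, 0, 0, 1], [0.98, 0.52, 0, 0, 0, 0, 1], [0.98, 0.52, 0, 0, 0, 0, 1]],
])

```text
clock: 2.73
tool_pos: [492.8, -114.4, 302.4]
tool_rot: [-0.0, 0.765, 0.644, -0.0]
contact_force: [-0.1, -0.3, 0.5]
width: 93.8
grip_force: 0.0
```

```bash
python3 - <<'E'
from h import *
f=grab('wrist');cv2.imwrite('pics/w1.png',f['pixels'][:,:,::-1])
print(f['world_from_camera'].round(2));s=readout.read_state();print(s['clock'],s['tool_pos'],s['tool_rot'],s['contact_force'])
from scipy.spatial.transform import Rotation as R
q=s['tool_rot'];print(R.from_quat([*q[1:],q[0]]).as_matrix().round(3))
E
```

```text
[[ 9.9000e-01  1.6000e-01  5.0000e-02  5.0641e+02]
 [-1.7000e-01  9.4000e-01  2.8000e-01 -3.2780e+01]
 [-0.0000e+00 -2.9000e-01  9.6000e-01  3.8527e+02]
 [ 0.0000e+00  0.0000e+00  0.0000e+00  1.0000e+00]]
2.7833 [ 494.97956808 -111.15965535  302.48265223] [-6.07505895e-04  7.63930556e-01  6.45294822e-01  2.08080129e-03] [1.26101227 2.10325043 1.12838467]
[[ 0.167  0.986  0.002]
 [ 0.986 -0.167  0.004]
 [ 0.004  0.002 -1.   ]]
```

View pics/w1.png

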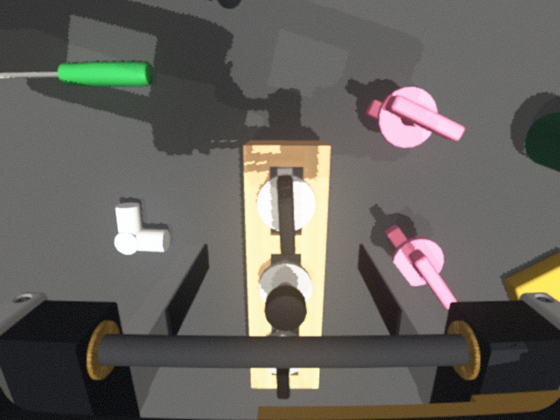

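The wrist view shows the big bar between the open fingers at about (287,176) to (288,252). The pin knob is below it at (286,307).

```bash
python3 - <<'E'
from m import *
f=dict(np.load('pics/wrist.npz'));P=cloud(f)
S=P[165:265,265:312].reshape(-1,3);S=S[(S[:,2]>117)]
print(len(S),S[:,2].min(),S[:,2].max())
c=cv2.minAreaRect(S[:,:2].astype('float32'));print(c)
for n,(p) in {'washer':(287+22,205)}.items():print(P[p[1],p[0]])
blob(f,(278,170,296,255),126,60)
E
```

```text
1219 117.28124742866146 129.0219420562832
((494.8758850097656, -117.85690307617188), (69.48269653320312, 13.994275093078613), 82.75387573242188)
[ 517.54953558 -123.22544973   78.7159782 ]Traceback (most recent call last):
  File "<stdin>", line 7, in <module>
  File "m.py", line 5, in blob
    i=1+np.argmax(s[1:,4]); v,u=np.where(l==i);
        ~~~~~~~~~^^^^^^^^^
    return _wrapfunc(a, 'argmax', axis=axis, out=out, **kwds)
    return bound(*args, **kwds)
ValueError: attempt to get argmax of an empty sequence
```

Emit:
drive_tool([
  [[0, 0, 0, 0, 0, -0.4, 1], [-0.07, 0.11, 0.5, 0, 0, 0, 1], [0, 0, 0.8, 0, 0, 0, 1], [0, 0, 0.8, 0, 0, 0, 0.6], [0, 0, 0.8, 0, 0, 0, 0.5], [0, 0, 0.7, 0, 0, 0, 0.5], [0, 0, 0.5, 0, 0, 0, 0.5], [0, 0, 0.3, 0, 0, 0, 0.5], [0, 0, 0, 0, 0, 0, 0.5], [0, 0, 0, 0, 0, 0, 0.5]],
])

```text
clock: 3.62
tool_pos: [494.7, -117.9, 192.6]
tool_rot: [-0.0, 0.751, 0.66, -0.0]
contact_force: [0.8, -0.4, 0.7]
width: 51.3
grip_force: 0.0
```

```bash
python3 - <<'E'
from h import *
from scipy.spatial.transform import Rotation as R
f=grab('wrist');P=cloud(f)
for _ in range(1):
  s=readout.read_state();q=s['tool_rot'];M=R.from_quat([*q[1:],q[0]]).as_matrix();print(s['clock'],s['tool_pos'],s['contact_force'],s['width'],'yaw',np.degrees(np.arctan2(M[1,0],M[0,0])))
g=f['pixels'];cv2.imwrite('pics/w2.png',g[:,:,::-1])
E
```

```text
3.6667 [ 495.21486243 -118.08616272  193.30755986] [-0.04663695  0.38370123  0.31254282] 48.13920312237918 yaw 82.59766291462046
```

View pics/w2.png

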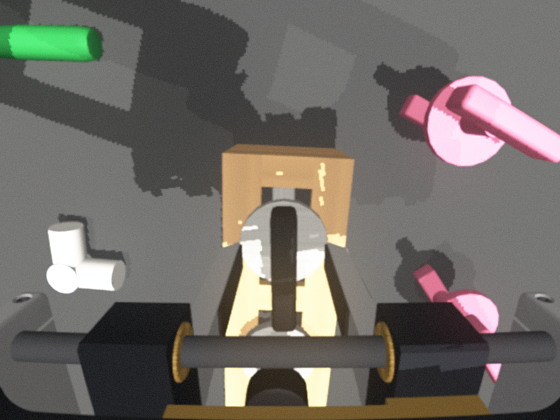

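The wrist view shows the bar (284, 208–330) centred between the half-closed fingers. I'll close and lift.

Emit:
drive_tool([
  [[0, 0, 0, 0, 0, 0, 0], [0, 0, 0, 0, 0, 0, 0], [0, 0, 0, 0, 0, 0, 0], [0, 0, 0, 0, 0, 0, 0], [0, 0, 0, 0, 0, 0, 0], [0, 0, -0.2, 0, 0, 0, 0], [0, 0, -0.4, 0, 0, 0, 0], [0, 0, -0.4, 0, 0, 0, 0], [0, 0, -0.5, 0, 0, 0, 0], [0, 0, -0.5, 0, 0, 0, 0], [0, 0, -0.6, 0, 0, 0, 0], [0, 0, -0.6, 0, 0, 0, 0], [0, 0, -0.6, 0, 0, 0, 0], [0, 0, -0.6, 0, 0, 0, 0], [0, 0, -0.5, 0, 0, 0, 0], [0, 0, -0.3, 0, 0, 0, 0], [0, 0, 0, 0, 0, 0, 0]],
])

```text
clock: 5.08
tool_pos: [495.7, -118.2, 325.3]
tool_rot: [0.002, 0.751, 0.66, 0.001]
contact_force: [0.2, -0.4, -3.0]
width: 14.5
grip_force: 30.0
```

```bash
python3 - <<'E'
from m import *
f=grab('top')
P=cloud(f)
# slot foot: white plate rectangle + hole edges
W=P[150:240,120:200]
m=(np.abs(W[...,2]-85)<4)
n,l,s,c=cv2.connectedComponentsWithStats(m.astype('uint8'));i=1+np.argmax(s[1:,4]);
print('plate',cv2.minAreaRect(W[l==i][:,:2].astype('float32')))
blob(f,(150,175,183,225),85,110)
cv2.imwrite('pics/t2.png',cv2.resize(f['pixels'][130:290,20:340,::-1],None,fx=2.5,fy=2.5))
s=readout.read_state();print({k:s[k] for k in('clock','tool_pos','tool_rot','width','grip_force','contact_force')})
E
```

```text
plate ((566.6757202148438, 150.5272674560547), (116.79859924316406, 117.02409362792969), 85.96421813964844)
583 [154 180  19  38] c [565.2 136.3] size [31.9 71.8] long ang 176.0
{'clock': 5.1333, 'tool_pos': array([ 495.14361933, -117.97611905,  323.86834526]), 'tool_rot': array([1.10813772e-03, 7.51254818e-01, 6.60011130e-01, 5.27856377e-04]), 'width': 14.829084061005387, 'grip_force': 29.996488094329834, 'contact_force': array([ 0.37641223, -0.36035349, -4.77483362])}
```

View pics/t2.png

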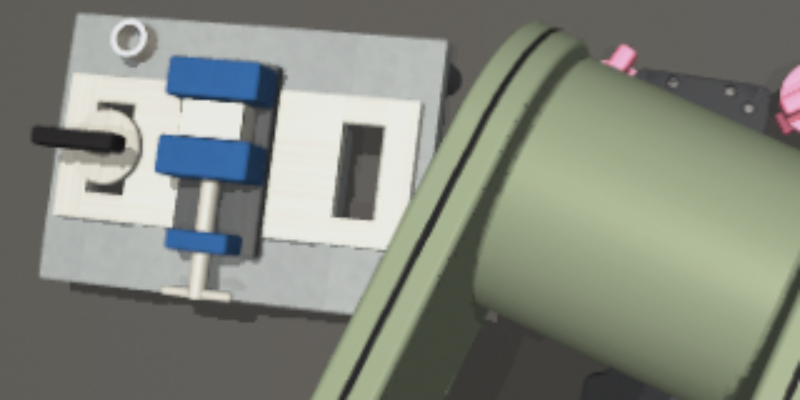

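The crop shows the empty slot clear at crop (358,170), and the bolt is gripped (30 N, about -4 N load). Next: turn, then go above the slot.

Emit:
drive_tool([
  [[0, 0, 0, 0, 0, 0.96, 0], [0, 0, 0, 0, 0, 0.96, 0], [0, 0, 0, 0, 0, 0.96, 0], [0, 0, 0, 0, 0, 0.96, 0], [0, 0, 0, 0, 0, 0.96, 0], [0, 0, 0, 0, 0, 0.96, 0], [0, 0, 0, 0, 0, 0.96, 0], [0, 0, 0, 0, 0, 0.96, 0], [0, 0, 0, 0, 0, 0.96, 0], [0, 0, 0, 0, 0, 0.96, 0], [0, 0, 0, 0, 0, 0.96, 0], [0, 0, 0, 0, 0, 0.96, 0], [0, 0, 0, 0, 0, 0.96, 0], [0, 0, 0, 0, 0, 0.96, 0], [0, 0, 0, 0, 0, 0.96, 0]],
])

```text
clock: 6.38
tool_pos: [494.1, -117.5, 321.1]
tool_rot: [-0.001, 0.999, -0.036, -0.001]
contact_force: [-0.5, 0.0, -4.6]
width: 14.6
grip_force: 30.0
```

Emit:
drive_tool([
  [[0.09, -0.43, 0, 0, 0, 0, 0], [0.18, -0.86, 0, 0, 0, 0, 0], [0.18, -0.86, 0, 0, 0, 0, 0], [0.18, -0.86, 0, 0, 0, 0, 0], [0.18, -0.86, 0, 0, 0, 0, 0], [0.18, -0.86, 0, 0, 0, 0, 0], [0.18, -0.86, 0, 0, 0, 0, 0], [0.18, -0.86, 0, 0, 0, 0, 0], [0.18, -0.86, 0, 0, 0, 0, 0], [0.18, -0.86, 0, 0, 0, 0, 0], [0.18, -0.86, 0, 0, 0, 0, 0], [0.18, -0.86, 0, 0, 0, 0, 0], [0.09, -0.43, 0, 0, 0, 0, 0], [0, 0, 0, 0, 0, 0, 0], [0, 0, 0, 0, 0, 0, 0], [0, 0, 0, 0, 0, 0, 0], [0, 0, 0, 0, 0, 0, 0]],
])

```text
clock: 7.8
tool_pos: [565.5, 134.9, 322.4]
tool_rot: [0.0, 0.999, -0.034, -0.0]
contact_force: [0.3, -0.5, -4.1]
width: 14.7
grip_force: 30.0
```

```bash
python3 - <<'E'
from h import *
from scipy.spatial.transform import Rotation as R
s=readout.read_state();q=s['tool_rot'];M=R.from_quat([*q[1:],q[0]]).as_matrix();print(s['clock'],s['tool_pos'],s['contact_force'],s['width'],'yaw',np.degrees(np.arctan2(M[1,0],M[0,0])),M.round(3))
f=grab('scene');w=grab('wrist')
cv2.imwrite('pics/s3.png',np.hstack([cv2.resize(f['pixels'][20:270,270:500],(552,600)),cv2.resize(w['pixels'][150:,180:380],None,fx=1.24,fy=1.24)[:600].copy() if 0 else np.zeros((600,2,3),'uint8')])[:,:,::-1])
cv2.imwrite('pics/w3.png',w['pixels'][:,:,::-1])
E
```

```text
7.8 [565.49822524 134.94995162 322.43413163] [ 0.33807349 -0.45380355 -4.07858327] 14.685334625455749 yaw -3.8488258628965264 [[ 0.998 -0.067 -0.001]
 [-0.067 -0.998 -0.001]
 [-0.001  0.001 -1.   ]]
```

View pics/s3.png

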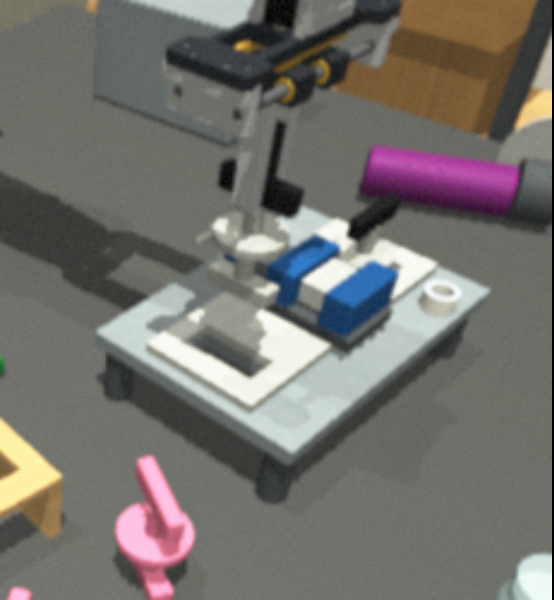

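View pics/w3.png

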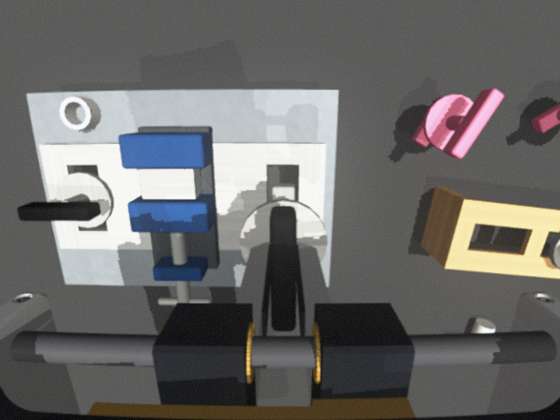

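The scene view shows the bolt upright above the foot. The wrist view shows the slot's far end (267–299, row 164) and the T-head (273–296) centred on it. A quick numeric check follows.

```bash
python3 - <<'E'
from h import *
w=dict(np.load('pics/wrist.npz'));P=cloud(w)
print('slot far corners',onplane(w,[[267,164],[299,164],[267,180],[299,180]],85).round(1)[:,:2])
H=P[183:202,268:300].reshape(-1,3);H=H[(H[:,2]>150)&(H[:,2]<175)]
print('head',len(H),H.min(0).round(1),H.max(0).round(1))
B=P[200:332,262:306].reshape(-1,3);B=B[(B[:,2]>246)&(B[:,2]<262)];print('bar',cv2.minAreaRect(B[:,:2].astype('float32')))
E
```

```text
slot far corners [[602.4 147.5]
 [600.2 114.8]
 [585.8 148.8]
 [583.6 115.7]]
head 353 [585.  122.8 150.6] [596.3 140.1 167.6]
bar ((566.940673828125, 134.36346435546875), (23.54237937927246, 69.34268951416016), 77.67366027832031)
```

Emit:
drive_tool([
  [[0, 0, 0.4, 0, 0, 0, 0], [0, 0, 0.6, 0, 0, 0, 0], [0, 0, 0.6, 0, 0, 0, 0], [0, 0, 0.4, 0, 0, 0, 0], [0, 0, 0.3, 0, 0, 0, 0], [0, 0, 0.3, 0, 0, 0, 0], [0, 0, 0.2, 0, 0, 0, 0], [0, 0, 0, 0, 0, 0, 0]],
])

```text
clock: 8.57
tool_pos: [565.3, 135.9, 251.4]
tool_rot: [0.0, 0.999, -0.033, -0.001]
contact_force: [-0.7, 0.3, -4.8]
width: 15.1
grip_force: 30.0
```

Emit:
drive_tool([
  [[0, 0, 0.3, 0, 0, 0, 0], [0, 0, 0.3, 0, 0, 0, 0], [0, 0, 0.3, 0, 0, 0, 0], [0, 0, 0.3, 0, 0, 0, 0], [0, 0, 0.2, 0, 0, 0, 0], [0, 0, 0.2, 0, 0, 0, 0], [0, 0, 0, 0, 0, 0, 0], [0, 0, 0, 0, 0, 0, 0], [0, 0, 0, 0, 0, 0, 0]],
])

```text
clock: 9.32
tool_pos: [566.1, 136.1, 213.0]
tool_rot: [-0.0, 0.999, -0.033, 0.0]
contact_force: [0.1, -0.1, -4.8]
width: 14.6
grip_force: 30.0
```

Emit:
drive_tool([
  [[0, 0, 0.08, 0, 0, 0, 0], [0, 0, 0.04, 0, 0, 0, 0], [0, 0, 0, 0, 0, 0, 0], [0, 0, 0, 0, 0, 0, 0]],
])

```text
clock: 9.65
tool_pos: [565.8, 136.0, 209.7]
tool_rot: [-0.0, 0.999, -0.033, 0.0]
contact_force: [-1.2, -0.1, -4.2]
width: 14.9
grip_force: 30.0
```

Emit:
drive_tool([
  [[0, 0, 0, 0, 0, -0.75, 0], [0, 0, 0, 0, 0, -0.75, 0], [0, 0, 0, 0, 0, -0.75, 0], [0, 0, 0, 0, 0, -0.75, 0], [0, 0, 0, 0, 0, -0.75, 0], [0, 0, 0, 0, 0, -0.75, 0], [0, 0, 0, 0, 0, -0.75, 0], [0, 0, 0, 0, 0, -0.75, 0], [0, 0, 0, 0, 0, -0.75, 0], [0, 0, 0, 0, 0, -0.75, 0], [0, 0, 0, 0, 0, -0.75, 0], [0, 0, 0, 0, 0, -0.75, 0], [0, 0, 0, 0, 0, -0.75, 0], [0, 0, 0, 0, 0, -0.75, 0], [0, 0, 0, 0, 0, -0.75, 0], [0, 0, 0, 0, 0, -0.75, 0], [0, 0, 0, 0, 0, -0.75, 0], [0, 0, 0, 0, 0, -0.75, 0], [0, 0, 0, 0, 0, -0.75, 0], [0, 0, 0, 0, 0, -0.75, 0]],
])

```text
clock: 11.32
tool_pos: [565.8, 136.0, 209.8]
tool_rot: [0.0, 0.729, 0.685, 0.0]
contact_force: [0.2, -0.0, -4.3]
width: 14.6
grip_force: 30.0
```

Emit:
drive_tool([
  [[0, 0, 0.04, 0, 0, 0, 0], [0, 0, 0, 0, 0, 0, 0], [0, 0, 0, 0, 0, 0, 0]],
])

```text
clock: 11.57
tool_pos: [565.7, 136.0, 208.6]
tool_rot: [-0.0, 0.731, 0.683, -0.0]
contact_force: [-0.5, -0.5, -3.4]
width: 14.9
grip_force: 30.0
```

Emit:
drive_tool([
  [[0, 0, 0.04, 0, 0, 0, 0], [0, 0, 0, 0, 0, 0, 0], [0, 0, 0, 0, 0, 0, 0]],
])

```text
clock: 11.82
tool_pos: [566.0, 136.0, 208.1]
tool_rot: [0.0, 0.73, 0.683, 0.0]
contact_force: [-0.8, -0.3, -1.3]
width: 14.8
grip_force: 30.0
```

Contact has begun, so the washer is seated. Releasing gently and rising.

Emit:
drive_tool([
  [[0, 0, 0, 0, 0, 0, 0.2], [0, 0, 0, 0, 0, 0, 0.3], [0, 0, 0, 0, 0, 0, 0.5], [0, 0, 0, 0, 0, 0, 0.6], [0, 0, 0, 0, 0, 0, 0.6], [0, 0, 0, 0, 0, 0, 0.6], [0, 0, -0.3, 0, 0, 0, 0.6], [0, 0, -0.6, 0, 0, 0, 0.6], [0, 0, -0.8, 0, 0, 0, 0.6], [0, 0, -0.8, 0, 0, 0, 0.6], [0, 0, -0.8, 0, 0, 0, 0.6], [0, 0, -0.6, 0, 0, 0, 0.6], [0, 0, -0.3, 0, 0, 0, 0.6], [0, 0, 0, 0, 0, 0, 0.6], [0, 0, 0, 0, 0, 0, 0.6]],
])

```text
clock: 13.07
tool_pos: [565.7, 136.0, 312.8]
tool_rot: [0.0, 0.73, 0.683, 0.0]
contact_force: [-0.3, -0.2, -1.0]
width: 56.5
grip_force: 0.0
```

```bash
python3 - <<'E'
from h import *
s=readout.read_state();print(s['clock'],s['tool_pos'],s['contact_force'],s['width'])
w=grab('wrist');P=cloud(w)
m=(P[...,2]>133)&(P[...,2]<146)&(np.hypot(P[...,0]-566,P[...,1]-136)<45)
S=P[m];print(len(S),S[:,2].mean(),cv2.minAreaRect(S[:,:2].astype('float32')))
cv2.imwrite('pics/w4.png',w['pixels'][:,:,::-1])
E
```

```text
13.0667 [565.74080759 135.99464767 312.76317373] [-0.3019968  -0.24002201 -1.00921724] 56.46220005682974
1248 141.48237657098895 ((565.9639282226562, 136.16949462890625), (69.23118591308594, 13.438138961791992), 85.91754913330078)
```

View pics/w4.png

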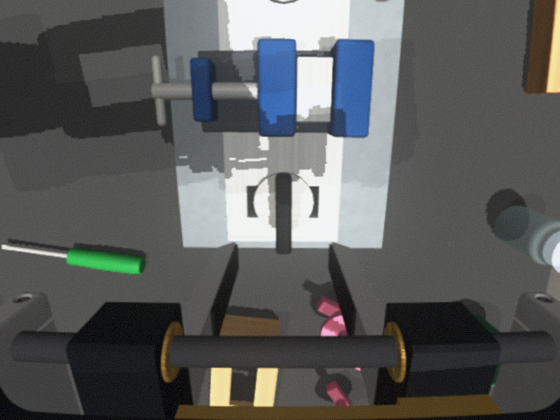

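The view shows the bolt seated in the slot and released, with its bar (284, 174–252) crosswise and its top at z≈141. Handing in.

```bash
python3 -c "
from rig import env;print(env.finish_job())"
```

```text
the job is handed in; nothing more can be done
None
```

I put the big T-bolt through the empty slot, turned it a quarter turn so its bar lies crosswise, let go and handed the job in at about 13 s; the last picture shows it seated within about 3 mm of the slot centre, I did not move the short bolt or the pin, and the hand-in returned no verdict.

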